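# Close the pastry carton and hang its order marker back

## Task

The pastries are packed: first lift the steel order marker off the carton's front wall and hang it astride the bar of the small rail stand, let go of it there, and leave it hanging. Then fold both side flaps of the carton in and down flat, and last fold the big lid down over them until it is fully closed. Press gently so that the carton is not crushed, and leave the tub, jar, plate, small bowl and ring cutter where they are.

Things in the scene. Friction and masses are not known exactly. Their poses are not given: they have to be found in the camera images.
- carton: open cardboard pastry carton fixed on a 3 mm mat; 140 (x) x 180 (y) mm outside, rim 83 mm above the table. Origin: centre of its footprint, on the table; x points from the front wall (robot side) to the back wall, where the lid is hinged; y to the left flap. Walls 4 mm, front wall 8 mm thick (centre at x = -66 mm). Pastries inside, tops at 53 mm.
- left_flap (a joint): side flap on the carton's +y wall, 126 mm along x, 70 mm from hinge to free edge, 4 mm thick; hinge line along the carton's x at y = +90, z = 83 mm. 0 = folded in flat over the opening, 1.57 = upright, more = leaning outward. It stays where it is left; about 1 N moves it.
- right_flap (a joint): the same on the -y wall: hinge line at y = -90, z = 83 mm; 0 = folded in flat, 1.57 = upright, more = leaning outward
- lid (a joint): lid of the carton, 180 mm along y, 146 mm from hinge to free edge, 4 mm thick, with a 20 mm lip at right angles along the free edge (comes down outside the front wall); hinge line along the carton's y at x = +70, z = 87 mm. 0 = closed flat (upper face 91 mm above the table), 1.57 = upright, more = leaning away from the robot. It stays where it is left.
- lid_edge (a point): middle of the lid's free edge, on its outer (upper when closed) face
- left_flap_edge (a point): middle of the left flap's free edge, on its outer (upper when closed) face
- right_flap_edge (a point): middle of the right flap's free edge, on its outer (upper when closed) face
- marker: order marker: tent-shaped dark steel saddle, 70 mm along y, 100 g. Two 55 mm legs splay from a 22 mm wide ridge plate to 46 mm apart; gap 16 mm under the ridge, running along y. Grip its upright tab: 10 mm thick in x, 60 mm wide in y, from 3 to 37 mm above the origin. Origin: middle of the ridge plate's underside, which rests on the carton's front rim at the start and on the bar's top when hung.
- rail: fixed aluminium rail stand: a horizontal bar 200 mm long along its y, 12 mm thick, its centre line 140 mm above the table, on a post at each end. Origin: on the table under the middle of the bar.
- rail_mid (a point): middle of the rail's bar, on its centre line
- tub: bystander: white open tub, 136 mm across, 125 mm high; origin under its centre
- jar: bystander: amber jar, 68 mm across, 110 mm high; origin under its centre
- plate: bystander: white plate, 180 mm across, 18 mm high; origin under its centre
- ramekin: bystander: small white bowl, 68 mm across, 40 mm high; origin under its centre
- cutter: bystander: steel ring cutter, 68 mm across, 45 mm high; origin under its centre
Not all that is in view belongs to the job. What is shaped like the marker but yellow is not meant.

How it is judged:
By the outcome, as a careful person would: the job done as asked, in the order asked, and still so for the second after the job is handed in, with the robot touching nothing.
It also fails if it takes over 64 s, if anything falls off the work surface, if the arm or the gripper's body presses on something with over 40 N, if the wrist force passes 120 N, or if a joint passes its speed limit or range.

## Robot

A 7-joint arm with a two-finger parallel gripper is mounted at the origin on the work surface. World frame = base frame: x ahead of the robot, y to its left, z up, the work surface at z = 0. Lengths are in m, angles in rad, forces in N, time in s.
With the tool pointing down it reaches from about 0.425 to 1.025 m from the base axis. Payload 9.4 kg.
Tool frame: the origin (TCP) lies between the finger pads; the fingertips stand 11 mm ahead of it and the grasp point (between the pads) lies 8 mm behind it; y points along the fingers, z is the direction in which the jaws open and shut, and the axes are right-handed (so a half turn about y gives the same grasp; the last joint's range is limited). The gripper opens to 85 mm and grips with 20 to 120 N. Pads are 22 mm wide; open, the fingers measure 114 mm over their backs; the gripper's body (76 mm by 85 mm) begins 54 mm behind the grasp point. The pads swing forward as they close: fully open they stand 13 mm farther back than shut.
Start: joints at [-1.189, 0.599, -0.003, 1.599, 0.002, 0.943, -0.08], TCP at [0.321, 0.65, 0.242] pointing down, gripper open.
Joint ranges: [-2.57, 2.57], [-0.35, 1.97], [-1.29, 1.29], [0.11, 2.56], [-1.05, 4.19], [0.11, 1.86], [-2.63, 2.63]. Speed limits (rad/s): [2.22, 2.22, 3.01, 3.01, 3.14, 3.14, 3.14].

## Interface

Orientations are given as a unit quaternion [w, x, y, z].
In Python, from station import readout, imaging, r gives the robot as it stands. The module is installed in compiled form; this text tells all that it offers.
- The arm moves only by the shell command python3 -m crank 'ROWS' [FORCE]. ROWS is JSON, one flat list of numbers, 7 for each row, row after row: the shift along the tool's x, y, z each as a share of 40 cm, from -1 to 1, then the turn, a rotation vector about the tool's x, y, z each as a share of 30 degrees, from -1 to 1, then the closure, from 0 (fully open) to 1 (shut). A call has 1 to 10 rows; each row is the pose to reach, as a shift and turn from the pose commanded when the call began, along the tool's axes at that moment; what a row does not reach only later rows make up. A row lasts 1/12 s, in which the tool goes at most 41.7 mm and 7.16 degrees, less where a joint would pass 70% of its speed; a pose out of reach is approached as far as the arm can. A call with a number of a shift or a turn outside -1 to 1 is refused whole. A call with a gripper value outside its range is refused whole. The fingers move at their own pace and stop on an object; FORCE is the grip in N (left out, the last holds). Time passes only in rows, so rows that repeat a pose let the fingers close. It gives the time, the measured TCP pose, the force and the opening at its end, in the units of the state.
- readout.get_obs(): the state, without advancing time (a new reading comes with each control period).
- imaging.grab_frame(name): name is "scene" or "top" or "wrist"; returns the picture (480x640x3 uint8, blue, green, red); there is no depth.
- imaging.camera_info(name): a dict with "fx", "fy", "cx", "cy" (pixels), "T" (4x4, takes a point from camera to world coordinates); the wrist camera has in their place "tool_from_camera" (4x4, takes a point from camera to tool coordinates, whose origin is the TCP and whose axes are the tool frame's). Camera axes: x right, y down, z forward; pixel columns grow to the right and rows downward; lengths in m; the calibration is good to about 2 mm. The wrist camera is an equidistant fisheye: a pixel r from the principal point sees the ray r / f radians off the axis. A picture is of the moment at which its call begins: read the wrist's pose just before it. camera_info takes no time and is no camera call.
- r.hand_in(): hands the job in, once; it reports no verdict.
The state is a dict: "time_s": time; "joints": joint angles; "qd": joint speeds; "tau": joint torques, N m; "ee_pos": TCP position; "orientation": TCP orientation; "wrist_force": force on the tool from outside, world axes, zero at the start; "torque": the same for the moment, N m; "finger_gap": finger opening in m.
Only numpy, scipy, OpenCV 4.12 (cv2) and the standard library are available. Lean on these libraries where they do the work, as an engineer would, in place of code of your own. Each camera call takes 0.05 s, during which the arm holds its last target. There are 200 camera calls.

## Working session

There is one attempt and no reset: what is moved stays moved. The work goes in short steps, Python scripts to look and compute and a shell command to move; the robot and the scene stay as the last step left them, time stands still between calls to the robot, and variables do not carry over. Pictures are saved under pics/ and viewed, about 8 in all and at most 12, crops included, and the job is handed in when it is done.

```bash
mkdir -p pics; python3 - <<'E'
from station import readout, imaging, r
import cv2, numpy as np
np.set_printoptions(precision=4,suppress=True)
o=readout.get_obs(); print({k:np.round(v,4).tolist() for k,v in o.items()})
for n in ("scene","top","wrist"):
    cv2.imwrite(f"pics/{n}0.png",imaging.grab_frame(n)); c=imaging.camera_info(n)
    for k,v in c.items(): print(n,k,np.array(v))
E
```

```text
{'time_s': 0.0, 'joints': [-1.1887, 0.6001, -0.0025, 1.6002, 0.0018, 0.9429, -0.0798], 'qd': [-0.002, -0.0011, 0.0004, -0.0008, -0.0012, 0.0015, -0.0018], 'tau': [-0.0013, -77.6454, 1.5643, -25.8033, 0.0123, 0.0088, 0.0], 'ee_pos': [0.3209, 0.6496, 0.2414], 'orientation': [-0.688, 0.6892, -0.1609, 0.1607], 'wrist_force': [-0.4282, 0.7951, -0.1743], 'torque': [-0.0323, 0.0135, 0.0133], 'finger_gap': 0.0852}
scene fx 504.4015182591357
scene fy 504.4015182591357
scene cx 322.85545850208194
scene cy 243.84211489180433
scene T [[-0.8747  0.3243 -0.3603  0.941 ]
 [ 0.4845  0.609  -0.628   0.6785]
 [ 0.0158 -0.7238 -0.6898  0.8456]
 [ 0.      0.      0.      1.    ]]
top fx 468.8024240158396
top fy 468.8024240158396
top cx 321.7517193490562
top cy 247.74519863393252
top T [[ 0.0107 -0.988   0.1542  0.398 ]
 [-0.9997 -0.0139 -0.0197  0.0143]
 [ 0.0216 -0.1539 -0.9878  1.0888]
 [ 0.      0.      0.      1.    ]]
wrist fx 371.64829954431775
wrist fy 371.64829954431775
wrist cx 318.2131914977329
wrist cy 242.08908808521105
wrist tool_from_camera [[ 0.0003  0.9578  0.2874 -0.0726]
 [ 0.     -0.2874  0.9578 -0.1317]
 [ 1.     -0.0003 -0.0001  0.0001]
 [ 0.      0.      0.      1.    ]]
```

View pics/scene0.png

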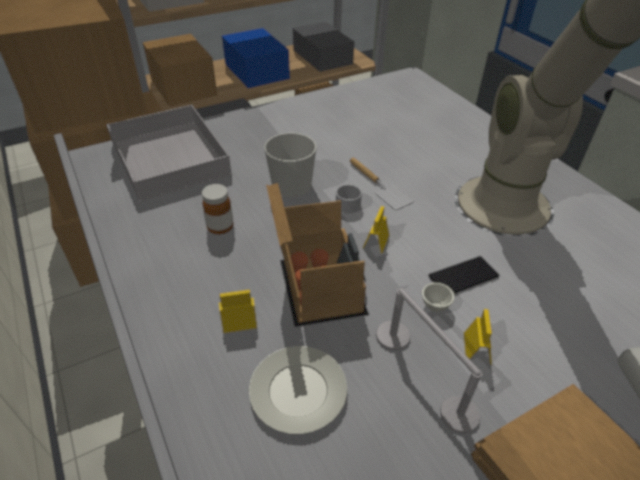

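View pics/top0.png

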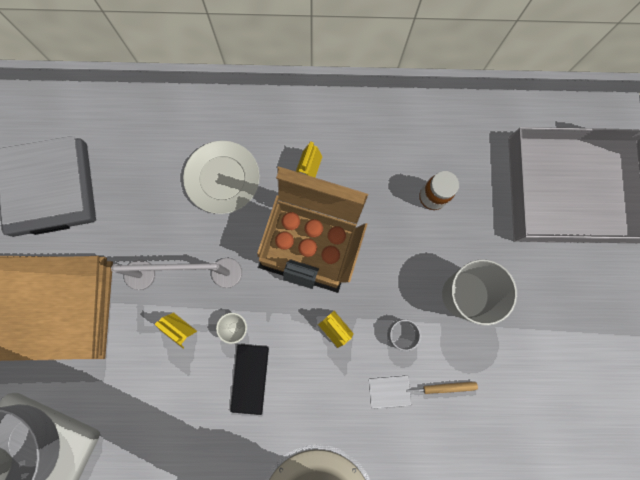

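The dark marker on the carton's front wall is at top (302,272) and scene (350,250). Things it could be confused with: yellow saddles at top (310,158), (337,329) and (176,330), and the black slab at top (250,380). I choose the dark one on the front wall. The rail bar runs in top from about (112,268) to (218,267).

```bash
python3 - <<'E'
import cv2,numpy as np
t=cv2.imread('pics/top0.png');s=cv2.imread('pics/scene0.png')
def crop(im,x,y,w,h,k):
    c=cv2.resize(im[y:y+h,x:x+w],None,fx=k,fy=k,interpolation=cv2.INTER_CUBIC)
    for i in range(0,w,20): cv2.putText(c,str(x+i),(i*k,8),0,.3,(0,0,255),1);cv2.line(c,(i*k,10),(i*k,14),(0,0,255))
    for i in range(0,h,20): cv2.putText(c,str(y+i),(0,i*k+4),0,.3,(0,0,255),1)
    return c
a=crop(t,250,160,130,140,3);b=crop(s,260,175,120,150,3);
c=crop(t,100,250,140,45,3);d=crop(s,370,280,130,60,3)
W=np.zeros((600,800,3),np.uint8)
W[:420,:390]=a;W[:450,395:755]=b;W[455:590,:420]=c;
W[455:595,425:750]=cv2.resize(crop(s,370,275,130,70,2),(325,140))
cv2.imwrite('pics/crops.png',W)
E
```

```text
(no output)
```

View pics/crops.png

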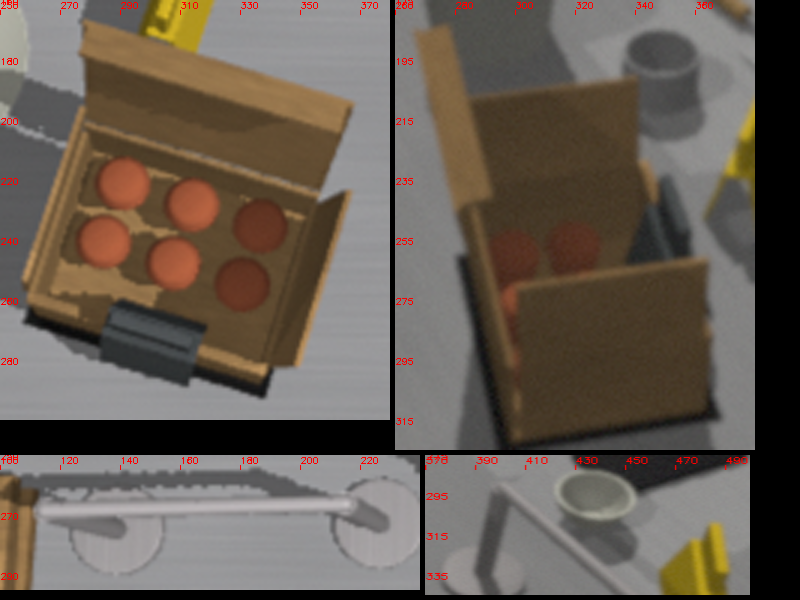

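```bash
cat > h.py <<'E'
import numpy as np,json
from station import readout, imaging
from scipy.spatial.transform import Rotation as R
np.set_printoptions(precision=4,suppress=True)
def ray(n,u,v,obs=None):
    c=imaging.camera_info(n)
    if n=="wrist":
        x,y=(u-c["cx"])/c["fx"],(v-c["cy"])/c["fy"];t=np.hypot(x,y)
        d=np.array([np.sin(t)*x/t,np.sin(t)*y/t,np.cos(t)])
        T=np.eye(4);T[:3,:3]=rot(obs);T[:3,3]=obs["ee_pos"];T=T@np.array(c["tool_from_camera"])
    else:
        d=np.array([(u-c["cx"])/c["fx"],(v-c["cy"])/c["fy"],1]);T=np.array(c["T"])
    return T[:3,3],T[:3,:3]@d/np.linalg.norm(d)
def rot(o): q=o["orientation"]; return R.from_quat([q[1],q[2],q[3],q[0]]).as_matrix()
def onz(n,u,v,z,obs=None):
    p,d=ray(n,u,v,obs); return p+d*(z-p[2])/d[2]
def tri(a,b):
    (p,d),(q,e)=a,b; s=np.linalg.lstsq(np.stack([d,-e],1),q-p,rcond=None)[0]
    A,B=p+d*s[0],q+e*s[1]; return (A+B)/2,np.linalg.norm(A-B)
def proj(n,P,obs=None):
    c=imaging.camera_info(n)
    if n=="wrist":
        T=np.eye(4);T[:3,:3]=rot(obs);T[:3,3]=obs["ee_pos"];T=T@np.array(c["tool_from_camera"])
    else: T=np.array(c["T"])
    x=(np.asarray(P)-T[:3,3])@T[:3,:3]
    if n=="wrist":
        r=np.hypot(x[0],x[1]);t=np.arctan2(r,x[2]);return np.array([c["cx"]+c["fx"]*t*x[0]/r,c["cy"]+c["fy"]*t*x[1]/r])
    return np.array([c["cx"]+c["fx"]*x[0]/x[2],c["cy"]+c["fy"]*x[1]/x[2]])
E
python3 - <<'E'
from h import *
P=lambda x,y:(250+x/3,160+y/3)
S=lambda x,y:(260+(x-395)/3,175+y/3)
for nm,p,z in [("mat FL",(25,322),.003),("mat FR",(267,397),.003),("rim FR",(265,375),.083),("rim FL",(28,293),.083),
 ("marker left mid",(112,318),.1),("marker right mid",(202,352),.1),("mk c",(153,343),.1),
 ("hinge lid L",(87,122),.085),("hinge lid R",(318,190),.085)]:
    print(nm,onz("top",*P(*p),z))
for nm,p,z in [("mat nearFL",(718,415),.003),("mat nearBL",(505,448),.003)]: print(nm,onz("scene",*S(*p),z))
print("lid edge L",tri(ray("top",*P(85,22)),ray("scene",*S(480,205))))
a,b=onz("top",100+42/3,250+(510-455)/3,.146),onz("top",100+350/3,250+(501-455)/3,.146);print("rail",a,b,np.linalg.norm(a-b))
print("rail scene",onz("scene",398,292,.146),onz("scene",480,374,.146))
print("flapR edge",onz("top",*P(350,192),.13),onz("top",*P(298,365),.13))
print("flapL edge",onz("top",*P(84,105),.153),onz("top",*P(25,280),.153))
print("flapL edge scene",onz("scene",*S(518,287),.153),onz("scene",*S(705,262),.153))
E
```

```text
mat FL [0.5194 0.1395 0.003 ]
mat FR [ 0.4637 -0.0484  0.003 ]
rim FR [ 0.4746 -0.0422  0.083 ]
rim FL [0.5314 0.1287 0.083 ]
marker left mid [0.5122 0.0671 0.1   ]
marker right mid [0.4889 0.0032 0.1   ]
mk c [0.4948 0.0378 0.1   ]
hinge lid L [0.6581 0.0894 0.085 ]
hinge lid R [ 0.6098 -0.0801  0.085 ]
mat nearFL [0.5205 0.1428 0.003 ]
mat nearBL [0.666  0.0974 0.003 ]
lid edge L (array([0.6787, 0.0852, 0.2326]), np.float64(0.014060483299544861))
rail [0.4976 0.4112 0.146 ] [0.5063 0.2068 0.146 ] 0.20455158926217779
rail scene [0.516  0.2183 0.146 ] [0.5003 0.4217 0.146 ]
flapR edge [ 0.5992 -0.0982  0.13  ] [ 0.4781 -0.0621  0.13  ]
flapL edge [0.6524 0.0866 0.153 ] [0.5309 0.1231 0.153 ]
flapL edge scene [0.6511 0.0927 0.153 ] [0.5356 0.1295 0.153 ]
```

```bash
cat >> h.py <<'E'
def row(pos,yaw=None,tilt=None,Rt=None):
    """units for target TCP pos, jaw (tool z) azimuth yaw deg, tool pointing down (mod 180), or full Rt"""
    o=readout.get_obs();A=rot(o)
    d=A.T@(np.array(pos)-o["ee_pos"])/.4
    if Rt is None and yaw is not None:
        c=[]
        for k in (0,180):
            a=np.radians(yaw+k);z=np.array([np.cos(a),np.sin(a),0]);y=np.array([0,0,-1.]);c.append(np.stack([np.cross(y,z),y,z],1))
        Rt=min(c,key=lambda M:R.from_matrix(A.T@M).magnitude())
    w=R.from_matrix(A.T@Rt).as_rotvec() if Rt is not None else np.zeros(3)
    w=np.degrees(w)/30
    print("row",np.round(d,3),np.round(w,3),"len mm",round(400*np.linalg.norm(d)),"rows",round(400*np.linalg.norm(d)/41.7,1),round(30*np.linalg.norm(w)/7.16,1))
def st():
    o=readout.get_obs();print(o["time_s"],"pos",np.array(o["ee_pos"]),"F",np.array(o["wrist_force"]),"gap",round(o["finger_gap"],4),"z az",round(np.degrees(np.arctan2(rot(o)[1,2],rot(o)[0,2])),2),"q",np.array(o["joints"]))
    return o
E
python3 - <<'E'
from h import *
o=st();print(rot(o))
row([.40,.36,.28],-16.8)
E
```

```text
0.15 pos [0.3209 0.6497 0.2416] F [-0.4885 -0.7288 -0.0964] gap 0.0852 z az 63.72 q [-1.1887  0.6    -0.0025  1.6     0.0018  0.9429 -0.0798]
[[ 0.8966 -0.0004  0.4428]
 [-0.4428 -0.0012  0.8966]
 [ 0.0001 -1.     -0.0012]]
row [ 0.498 -0.095 -0.562] [0.002 2.684 0.002] len mm 303 rows 7.3 11.2
```

```bash
python3 - <<'E'
from h import *
row([.50,.31,.36],33.8)
E
```

```text
row [ 0.778 -0.295 -0.564] [0.002 0.997 0.001] len mm 402 rows 9.6 4.2
```

```bash
python3 -m crank '[0.778,-0.295,-0.564,0,1,0,0,0.778,-0.295,-0.564,0,1,0,0,0.778,-0.295,-0.564,0,1,0,0,0.778,-0.295,-0.564,0,1,0,0,0.778,-0.295,-0.564,0,1,0,0,0.778,-0.295,-0.564,0,1,0,0,0.778,-0.295,-0.564,0,1,0,0,0.778,-0.295,-0.564,0,1,0,0,0.778,-0.295,-0.564,0,1,0,0,0.778,-0.295,-0.564,0,1,0,0]' 60 && python3 - <<'E'
from h import *
import cv2
o=st(); row([.50,.31,.36],33.8)
cv2.imwrite("pics/w1.png",imaging.grab_frame("wrist"));json.dump({k:list(np.ravel(v)) for k,v in o.items()},open("w1.json","w"))
row([.51,.04,.32],3.8)
E
```

```text
time_s: 0.98
ee_pos: [0.5021, 0.3057, 0.3617]
orientation: [0.623, -0.623, 0.334, -0.335]
wrist_force: [-0.0, 1.3, 0.4]
finger_gap: 0.0857
0.9833 pos [0.5021 0.3057 0.3617] F [-0.0132  1.2825  0.3687] gap 0.0857 z az 33.51 q [-0.7928  0.3185  0.2017  1.7861 -0.0712  1.043   0.0197]
row [-0.012  0.004  0.002] [-0.002 -0.01   0.002] len mm 5 rows 0.1 0.0
row [ 0.554  0.109 -0.348] [-0.007  0.98   0.005] len mm 265 rows 6.4 4.1
```

View pics/w1.png

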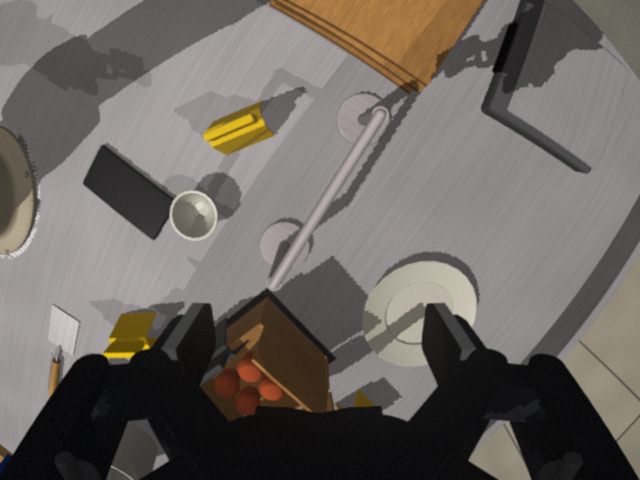

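The wrist picture shows the rail bar from (381,112) to (274,286). The dark marker is hidden near (215,372) behind the finger.

```bash
python3 - <<'E'
from h import *
o=json.load(open("w1.json"))
a,b=onz("wrist",381,112,.146,o),onz("wrist",274,286,.146,o);print(a,b,(a+b)/2,np.linalg.norm(a-b),np.degrees(np.arctan2(-(a-b)[0],(a-b)[1])))
E
python3 -m crank '[0.55,0.11,-0.35,0,0.98,0,0,0.55,0.11,-0.35,0,0.98,0,0,0.55,0.11,-0.35,0,0.98,0,0,0.55,0.11,-0.35,0,0.98,0,0,0.55,0.11,-0.35,0,0.98,0,0,0.55,0.11,-0.35,0,0.98,0,0,0.55,0.11,-0.35,0,0.98,0,0]' && python3 - <<'E'
from h import *
row([.51,.04,.30],-16.8)
E
```

```text
[0.4992 0.4164 0.146 ] [0.5083 0.2155 0.146 ] [0.5037 0.3159 0.146 ] 0.20111905818777334 2.590834437877181
time_s: 1.62
ee_pos: [0.5048, 0.0435, 0.3157]
orientation: [-0.516, 0.518, -0.482, 0.483]
wrist_force: [0.5, -0.6, -0.0]
finger_gap: 0.0858
row [0.01  0.039 0.012] [0.001 0.693 0.004] len mm 17 rows 0.4 2.9
```

```bash
python3 -m crank '[0.01,0.04,0.01,0,0.69,0,0,0.01,0.04,0.01,0,0.69,0,0,0.01,0.04,0.01,0,0.69,0,0,0.01,0.04,0.01,0,0.69,0,0,0.01,0.04,0.01,0,0.69,0,0]' && python3 - <<'E'
from h import *
import cv2
o=st()
cv2.imwrite("pics/w2.png",imaging.grab_frame("wrist"));json.dump({k:list(np.ravel(v)) for k,v in o.items()},open("w2.json","w"))
E
```

```text
time_s: 2.03
ee_pos: [0.5101, 0.046, 0.3001]
orientation: [-0.425, 0.425, -0.565, 0.565]
wrist_force: [0.8, 0.6, -0.1]
finger_gap: 0.0852
2.0333 pos [0.5101 0.046  0.3001] F [ 0.789   0.6161 -0.0876] gap 0.0852 z az -16.16 q [-0.5605  0.2926  0.4676  2.0327 -0.1731  0.8539 -0.2778]
```

View pics/w2.png

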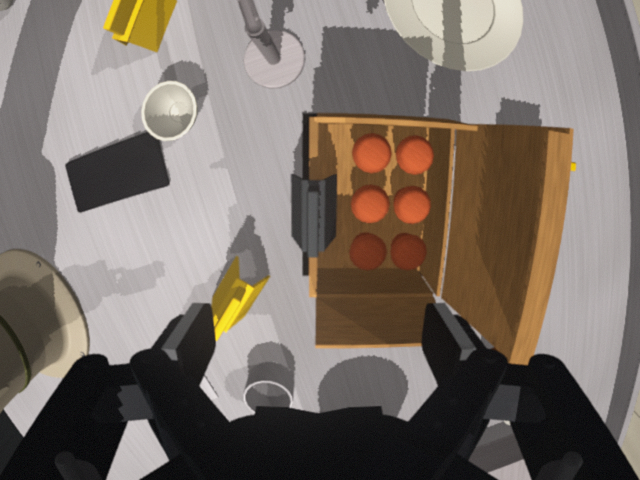

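Marker is at wrist (314,215), flanked by carton front rim corners (310,117) and (310,296). Right flap leans out (bottom, edge at row 346). The yellow saddle at (240,295) is separate.

```bash
python3 - <<'E'
from h import *
import cv2
o=json.load(open("w2.json"));im=cv2.imread("pics/w2.png");g=cv2.cvtColor(im,6)
for r_ in (195,215,235): print(r_,g[r_,286:342])
print("col 312",g[165:265:2,312]);print("col 322",g[165:265:2,322])
C=np.array([.569,.023]);ex=np.array([.957,-.289]);ey=np.array([.289,.957])
for nm,u,v,z in [("FL",309,117,.083),("FR",309,296,.083),("BL",449,126,.083),("BRhinge",440,298,.085),("tabL",312,177,.12),("tabR",312,245,.12),("lidtopL",573,130,.23),("flapR near",318,346,.13),("flapR far",424,346,.13)]:
    p=onz("wrist",u,v,z,o);q=p[:2]-C;print(nm,p,"carton",q@ex,q@ey)
E
```

```text
195 [175 169 170 169 150 104  68  60  58  58  58  56  63  53  61  69  78  82
  84  82  74  72  81  92  90  91  92  91  88  94  85  79  67  67  72  81
  83  81  71  56  44  44  42  47  44  46  43  42  42  46  56  74  82  86
  79  75]
215 [173 173 176 176 168 116  67  56  59  57  61  55  58  58  61  71  80  84
  85  82  74  73  82  91  92  91  91  89  91  89  86  73  62  63  74  84
  83  78  67  53  45  45  43  49  43  44  43  44  44  46  62  71  80  79
  83  82]
235 [173 175 175 176 165 120  80  63  60  57  57  59  60  60  59  72  80  82
  88  84  76  69  82  92  95  91  88  90  93  88  86  71  60  72  78  84
  89  78  67  48  46  45  48  45  43  41  42  38  43  50  67  79  81  82
  83  83]
col 312 [ 79  82  80  80  81  78  78  72  56  53  49  45  43  60  86  92  91  94
  92  90  91  92  93  90  89  91  92  92  90  90  94  90  94  92  91  88
  92  91  94  94  93  93  92  94  95  91 117 143 143 142]
col 322 [80 80 80 81 79 77 77 66 81 80 82 83 82 80 83 83 82 81 80 82 81 81 82 84
 83 83 80 84 81 83 84 84 85 83 82 89 87 84 80 85 86 83 87 89 91 85 87 84
 84 85]
FL [0.5271 0.1335 0.083 ] carton -0.07206350664529637 0.09364775882282252
FR [ 0.4764 -0.0377  0.083 ] carton -0.07112641894269899 -0.08484276036327394
BL [0.6549 0.0924 0.083 ] carton 0.06216210036558813 0.09127116566248547
BRhinge [ 0.6095 -0.0801  0.085 ] carton 0.06858901642394122 -0.08698312158619592
tabL [0.5157 0.0825 0.12  ] carton -0.06819699992019078 0.041531055539675656
tabR [0.4988 0.0251 0.12  ] carton -0.06777664937023486 -0.018240180054219582
lidtopL [0.6894 0.0842 0.23  ] carton 0.09754685955555346 0.09331811392451843
flapR near [ 0.4766 -0.0702  0.13  ] carton -0.061448827694653985 -0.11587396967240153
flapR far [ 0.5758 -0.1023  0.13  ] carton 0.04274769816034807 -0.11797768291087489
```

```bash
python3 - <<'E'
from h import *
o=json.load(open("w2.json"))
a,b=onz("wrist",312,192,.12,o),onz("wrist",312,256,.12,o);m=(a+b)/2;print(a,b,m,np.linalg.norm(a-b),np.degrees(np.arctan2(-(a-b)[0],(a-b)[1])))
c,d=onz("wrist",308,224,.12,o),onz("wrist",316.5,224,.12,o);print(c,d,np.linalg.norm(c-d))
row([m[0],m[1],.17],-16.6); row([m[0],m[1],.102],-16.6)
E
```

```text
[0.5121 0.0702 0.12  ] [0.4959 0.0153 0.12  ] [0.504  0.0428 0.12  ] 0.057173580870556344 -16.422384593354884
[0.5009 0.0443 0.12  ] [0.5079 0.0423 0.12  ] 0.00734643246007339
row [ 0.012  0.326 -0.012] [0.    0.016 0.   ] len mm 130 rows 3.1 0.1
row [ 0.012  0.496 -0.012] [0.    0.016 0.   ] len mm 198 rows 4.8 0.1
```

```bash
python3 -m crank '[0.012,0.1,-0.012,0,0.015,0,0.1,0.012,0.2,-0.012,0,0.015,0,0.1,0.012,0.3,-0.012,0,0.015,0,0.1,0.012,0.37,-0.012,0,0.015,0,0.1,0.012,0.42,-0.012,0,0.015,0,0.1,0.012,0.46,-0.012,0,0.015,0,0.1,0.012,0.49,-0.012,0,0.015,0,0.1,0.012,0.495,-0.012,0,0.015,0,0.1]' 60; python3 -m crank '[0,0,0,0,0,0,1,0,0,0,0,0,0,1,0,0,0,0,0,0,1,0,0,0,0,0,0,1,0,0,0,0,0,0,1,0,0,0,0,0,0,1,0,0,0,0,0,0,1,0,0,0,0,0,0,1]'
```

```text
time_s: 2.75
ee_pos: [0.5035, 0.0425, 0.1005]
orientation: [0.422, -0.423, 0.568, -0.567]
wrist_force: [0.8, 0.2, 0.2]
finger_gap: 0.0769
time_s: 3.42
ee_pos: [0.5044, 0.0425, 0.103]
orientation: [-0.422, 0.421, -0.568, 0.568]
wrist_force: [-1.9, 0.6, 7.0]
finger_gap: 0.0091
```

```bash
python3 -m crank '[0,-0.05,0,0,0,0,1,0,-0.12,0,0,0,0,1,0,-0.2,0,0,0,0,1,0,-0.3,0,0,0,0,1,0,-0.4,0,0,0,0,1,0,-0.43,0,0,0,0,1,0,-0.43,0,0,0,0,1]' ; python3 - <<'E'
from h import *
st();row([.504,.316,.275],2.6)
E
```

```text
time_s: 4.0
ee_pos: [0.5056, 0.0425, 0.2779]
orientation: [-0.424, 0.419, -0.567, 0.568]
wrist_force: [0.1, 0.3, -1.8]
finger_gap: 0.0088
4.0 pos [0.5056 0.0425 0.2779] F [ 0.1184  0.2555 -1.7929] gap 0.0088 z az -16.82 q [-0.5622  0.3139  0.4821  2.0748 -0.205   0.7907 -0.2497]
row [-0.653  0.009 -0.202] [-0.012 -0.647 -0.006] len mm 274 rows 6.6 2.7
```

```bash
python3 -m crank '[-0.1,0,-0.03,-0.012,-0.1,-0.006,1,-0.2,0,-0.06,-0.012,-0.2,-0.006,1,-0.3,0,-0.09,-0.012,-0.3,-0.006,1,-0.4,0,-0.12,-0.012,-0.4,-0.006,1,-0.49,0,-0.15,-0.012,-0.5,-0.006,1,-0.57,0,-0.18,-0.012,-0.6,-0.006,1,-0.62,0.005,-0.19,-0.012,-0.647,-0.006,1,-0.65,0.009,-0.2,-0.012,-0.647,-0.006,1,-0.653,0.009,-0.202,-0.012,-0.647,-0.006,1,-0.653,0.009,-0.202,-0.012,-0.647,-0.006,1]' ; python3 - <<'E'
from h import *
import cv2
o=st();row([.504,.316,.255],2.6)
cv2.imwrite("pics/w3.png",imaging.grab_frame("wrist"));json.dump({k:list(np.ravel(v)) for k,v in o.items()},open("w3.json","w"))
E
```

```text
time_s: 4.83
ee_pos: [0.5024, 0.3144, 0.2698]
orientation: [-0.508, 0.514, -0.49, 0.488]
wrist_force: [0.3, -0.7, -1.2]
finger_gap: 0.009
4.8333 pos [0.5024 0.3144 0.2698] F [ 0.3377 -0.73   -1.1563] gap 0.009 z az 2.48 q [-0.8928  0.4273  0.3402  1.8906 -0.184   0.8627 -0.4163]
row [-0.004  0.037  0.004] [ 0.015 -0.004  0.007] len mm 15 rows 0.4 0.1
```

View pics/w3.png

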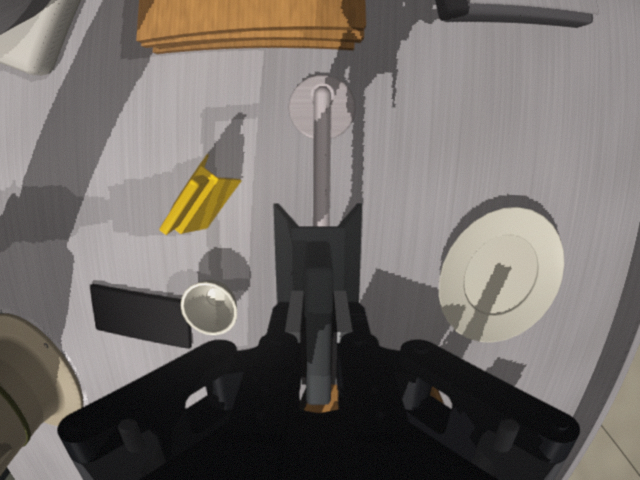

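Marker held upright between the pads, ridge centred on column 318. The bar's far part is in view at columns 314–330, so it is nearly in line.

```bash
python3 - <<'E'
from h import *
import cv2
o=json.load(open("w3.json"));im=cv2.imread("pics/w3.png");g=cv2.cvtColor(im,6)
for v in (120,160,200): print(v,g[v,306:338])
A=rot(o)
for u,v in ((321.5,90),(321.5,120),(321.5,200)):
    p=onz("wrist",u,v,.146,o);print(p,A.T@(p-np.array(o["ee_pos"])))
print(R.from_matrix(A).as_matrix())
E
```

```text
120 [164 163 166 167 164 166 160 142 112 111 135 139 119 111 110 113 116 115
 117 113 108 103  98 100 112 143 159 162 162 159 162 160]
160 [154 155 157 158 154 156 148 118  89  94  96 103 108 111 110 112 114 115
 118 112 108 101  98 106 129 155 158 157 156 160 160 158]
200 [149 152 154 153 152 154 150 117  89  92  98 105 109 113 108 113 113 116
 113 111 105 100 102 112 139 153 157 157 153 153 155 153]
[0.4997 0.4171 0.146 ] [-0.1032  0.1234  0.0027]
[0.5006 0.3964 0.146 ] [-0.0824  0.1235  0.0027]
[0.5031 0.341  0.146 ] [-0.027   0.1237  0.0028]
[[ 0.0432 -0.0077  0.999 ]
 [-0.9991 -0.0041  0.0432]
 [ 0.0038 -1.     -0.0078]]
```

```bash
python3 - <<'E'
from h import *
row([.5043,.316,.172],2.6)
E
```

```text
row [-0.007  0.245  0.006] [ 0.014 -0.006  0.007] len mm 98 rows 2.4 0.1
```

```bash
python3 -m crank '[-0.006,0.05,0.005,0.014,-0.006,0.007,1,-0.006,0.09,0.005,0.014,-0.006,0.007,1,-0.006,0.12,0.005,0.014,-0.006,0.007,1,-0.006,0.15,0.005,0.014,-0.006,0.007,1,-0.006,0.18,0.005,0.014,-0.006,0.007,1,-0.006,0.21,0.005,0.014,-0.006,0.007,1,-0.006,0.23,0.005,0.014,-0.006,0.007,1,-0.006,0.24,0.005,0.014,-0.006,0.007,1,-0.006,0.245,0.005,0.014,-0.006,0.007,1,-0.006,0.245,0.005,0.014,-0.006,0.007,1]'; python3 - <<'E'
from h import *
st();row([.5043,.316,.166],2.6)
E
```

```text
time_s: 5.72
ee_pos: [0.504, 0.3172, 0.1727]
orientation: [0.512, -0.511, 0.488, -0.488]
wrist_force: [0.6, 0.6, -1.1]
finger_gap: 0.009
5.7167 pos [0.504  0.3172 0.1727] F [ 0.5507  0.5509 -1.091 ] gap 0.009 z az 2.69 q [-0.8501  0.5447  0.2847  1.9803 -0.2449  0.6478 -0.3614]
row [0.003 0.017 0.   ] [-0.001  0.003 -0.003] len mm 7 rows 0.2 0.0
```

```bash
python3 -m crank '[0,0.005,0,0,0,0,1,0,0.010,0,0,0,0,1,0,0.014,0,0,0,0,1,0,0.017,0,0,0,0,1,0,0.017,0,0,0,0,1]'; python3 - <<'E'
from h import *
st()
E
```

```text
time_s: 6.13
ee_pos: [0.5038, 0.3181, 0.1661]
orientation: [0.513, -0.511, 0.488, -0.488]
wrist_force: [-0.7, 0.5, -0.7]
finger_gap: 0.0091
6.1333 pos [0.5038 0.3181 0.1661] F [-0.663   0.5378 -0.7371] gap 0.0091 z az 2.76 q [-0.8474  0.5536  0.2795  1.9849 -0.2494  0.6339 -0.3576]
```

```bash
python3 -m crank '[0,0.003,0,0,0,0,1,0,0.006,0,0,0,0,1,0,0.006,0,0,0,0,1]'; python3 -m crank '[0,0.003,0,0,0,0,1,0,0.003,0,0,0,0,1]'
```

```text
time_s: 6.38
ee_pos: [0.5039, 0.3181, 0.1659]
orientation: [0.513, -0.511, 0.488, -0.487]
wrist_force: [-7.0, -3.4, 25.5]
finger_gap: 0.0089
time_s: 6.55
ee_pos: [0.5039, 0.3181, 0.1658]
orientation: [0.513, -0.51, 0.489, -0.487]
wrist_force: [-10.2, -4.6, 38.2]
finger_gap: 0.0089
```

```bash
python3 -m crank '[0,-0.007,0,0,0,0,1,0,-0.007,0,0,0,0,1]'; python3 -m crank '[0,0,0,0,0,0,0.5,0,0,0,0,0,0,0.5,0,0,0,0,0,0,0.5,0,0,0,0,0,0,0.5,0,-0.02,0,0,0,0,0.5,0,-0.06,0,0,0,0,0.5,0,-0.12,0,0,0,0,0.5,0,-0.2,0,0,0,0,0.5,0,-0.28,0,0,0,0,0.5]';  python3 - <<'E'
from h import *
import cv2
o=st()
cv2.imwrite("pics/w4.png",imaging.grab_frame("wrist"));s=imaging.grab_frame("scene");cv2.imwrite("pics/s4.png",s)
W=np.zeros((360,800,3),np.uint8);W[:360,:480]=cv2.resize(cv2.imread("pics/w4.png"),(480,360));W[:320,480:800]=cv2.resize(s[240:440,340:540],(320,320));cv2.imwrite("pics/c4.png",W)
E
```

```text
time_s: 6.72
ee_pos: [0.5041, 0.3182, 0.1661]
orientation: [0.513, -0.511, 0.488, -0.488]
wrist_force: [0.0, 0.4, -0.8]
finger_gap: 0.0094
time_s: 7.47
ee_pos: [0.5034, 0.3174, 0.2782]
orientation: [0.512, -0.512, 0.488, -0.488]
wrist_force: [0.4, 0.1, -0.1]
finger_gap: 0.0429
7.4667 pos [0.5034 0.3174 0.2782] F [ 0.3588  0.0526 -0.1185] gap 0.0429 z az 2.74 q [-0.9001  0.4178  0.3445  1.882  -0.1807  0.8719 -0.4184]
```

View pics/c4.png

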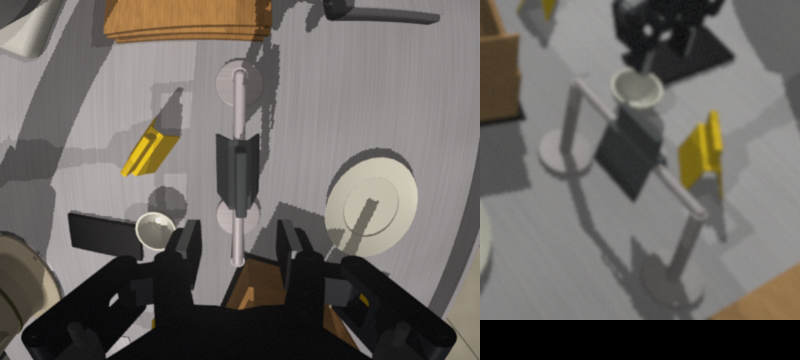

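The marker hangs astride the bar at wrist crop (237,175) and at scene crop (630,160), and the gripper is clear of it. Next come the flaps, which I push with the closed fingertips along an arc about each hinge.

```bash
cat >> h.py <<'E'
C=np.array([.5685,.0263]);YAW=-16.7
a_=np.radians(YAW);EX=np.array([np.cos(a_),np.sin(a_)]);EY=np.array([-np.sin(a_),np.cos(a_)])
def cw(x,y,ztip): return np.r_[C+x*EX+y*EY,ztip+.011]
E
python3 - <<'E'
from h import *
row(cw(-.005,.135,.20),YAW)
row(cw(-.005,.135,.122),YAW)
E
```

```text
row [0.416 0.178 0.221] [-0.012  0.647 -0.014] len mm 201 rows 4.8 2.7
row [0.417 0.373 0.219] [-0.012  0.647 -0.014] len mm 240 rows 5.8 2.7
```

```bash
python3 -m crank '[0.08,0.02,0.05,0,0.2,0,0.5,0.17,0.04,0.09,0,0.4,0,1,0.26,0.08,0.14,-0.012,0.647,-0.014,1,0.34,0.14,0.18,-0.012,0.647,-0.014,1,0.416,0.18,0.22,-0.012,0.647,-0.014,1,0.416,0.26,0.22,-0.012,0.647,-0.014,1,0.416,0.34,0.22,-0.012,0.647,-0.014,1,0.416,0.373,0.22,-0.012,0.647,-0.014,1,0.416,0.373,0.22,-0.012,0.647,-0.014,1,0.416,0.373,0.22,-0.012,0.647,-0.014,1]' 60;  python3 - <<'E'
from h import *
o=st()
import cv2;cv2.imwrite("pics/w5.png",imaging.grab_frame("wrist"))
h=np.array([.090,.087])
for r_ in (.045,):
  for a in (100,90,80,70,60,50,40,30,20,10,3):
    t=np.radians(a); print(a,end=' '); row(cw(-.005,h[0]-r_*np.cos(t)+.011,h[1]+r_*np.sin(t)),YAW)
E
```

```text
time_s: 8.4
ee_pos: [0.5994, 0.1558, 0.1272]
orientation: [0.419, -0.426, 0.567, -0.567]
wrist_force: [0.1, -0.2, -0.0]
finger_gap: -0.0001
8.4 pos [0.5994 0.1558 0.1272] F [ 0.0956 -0.2016 -0.0149] gap -0.0001 z az -16.68 q [-0.5697  0.6432  0.3402  1.9518 -0.3496  0.6133 -0.2931]
100 row [ 0.061 -0.035  0.005] [0.008 0.001 0.012] len mm 28 rows 0.7 0.1
90 row [ 0.081 -0.036  0.005] [0.008 0.001 0.012] len mm 36 rows 0.9 0.1
80 row [ 0.101 -0.035  0.005] [0.008 0.001 0.012] len mm 43 rows 1.0 0.1
70 row [ 0.119 -0.029  0.005] [0.008 0.001 0.012] len mm 49 rows 1.2 0.1
60 row [ 0.137 -0.021  0.005] [0.008 0.001 0.012] len mm 56 rows 1.3 0.1
50 row [ 0.153 -0.01   0.005] [0.008 0.001 0.012] len mm 61 rows 1.5 0.1
40 row [0.167 0.004 0.005] [0.008 0.001 0.012] len mm 67 rows 1.6 0.1
30 row [0.178 0.021 0.005] [0.008 0.001 0.012] len mm 72 rows 1.7 0.1
20 row [0.186 0.038 0.005] [0.008 0.001 0.012] len mm 76 rows 1.8 0.1
10 row [0.191 0.057 0.005] [0.008 0.001 0.012] len mm 80 rows 1.9 0.1
3 row [0.193 0.071 0.005] [0.008 0.001 0.012] len mm 82 rows 2.0 0.1
```

View pics/w5.png

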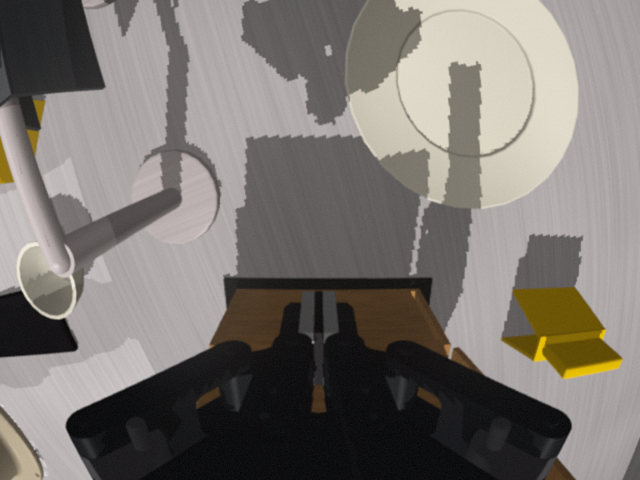

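The fingers are outside the left wall with clear space, at wrist (320,300), so I sweep.

```bash
python3 -m crank '[0.03,-0.02,0.005,0,0,0,1,0.061,-0.035,0.005,0,0,0,1,0.081,-0.036,0.005,0,0,0,1,0.101,-0.035,0.005,0,0,0,1,0.119,-0.029,0.005,0,0,0,1,0.137,-0.021,0.005,0,0,0,1,0.153,-0.01,0.005,0,0,0,1,0.167,0.004,0.005,0,0,0,1,0.178,0.021,0.005,0,0,0,1,0.178,0.021,0.005,0,0,0,1]' ;python3 - <<'E'
from h import *
o=st()
for z in (.1,.095,.092,.09,.088): row(cw(-.005,.056,z),YAW)
E
```

```text
time_s: 9.28
ee_pos: [0.58, 0.086, 0.118]
orientation: [0.418, -0.426, 0.568, -0.567]
wrist_force: [-0.5, 0.2, 0.1]
finger_gap: 0.0
9.2833 pos [0.58  0.086 0.118] F [-0.4534  0.1923  0.1311] gap 0.0 z az -16.72 q [-0.4566  0.6241  0.3154  2.0317 -0.3482  0.5468 -0.187 ]
row [0.011 0.018 0.003] [ 0.013 -0.001  0.015] len mm 8 rows 0.2 0.1
row [0.011 0.03  0.003] [ 0.013 -0.001  0.015] len mm 13 rows 0.3 0.1
row [0.011 0.038 0.003] [ 0.013 -0.001  0.015] len mm 16 rows 0.4 0.1
row [0.011 0.043 0.003] [ 0.013 -0.001  0.015] len mm 18 rows 0.4 0.1
row [0.011 0.048 0.003] [ 0.013 -0.001  0.015] len mm 20 rows 0.5 0.1
```

```bash
python3 -m crank '[0.006,0.01,0,0,0,0,1,0.011,0.018,0.003,0,0,0,1,0.011,0.026,0.003,0,0,0,1,0.011,0.034,0.003,0,0,0,1,0.011,0.04,0.003,0,0,0,1,0.011,0.043,0.003,0,0,0,1]'; python3 -m crank '[0,0.003,0,0,0,0,1,0,0.005,0,0,0,0,1]';python3 - <<'E'
from h import *
import cv2
o=st();cv2.imwrite("pics/s6.png",imaging.grab_frame("scene"));cv2.imwrite("pics/t6.png",imaging.grab_frame("top"))
a=cv2.imread("pics/s6.png")[150:350,220:420];b=cv2.imread("pics/t6.png")[140:340,220:420]
cv2.imwrite("pics/c6.png",np.hstack([cv2.resize(a,(400,400)),cv2.resize(b,(400,400))]))
E
```

```text
time_s: 9.78
ee_pos: [0.5809, 0.0826, 0.1022]
orientation: [-0.419, 0.425, -0.567, 0.567]
wrist_force: [-0.6, -0.3, 1.4]
finger_gap: -0.0002
time_s: 9.95
ee_pos: [0.5809, 0.0826, 0.1005]
orientation: [-0.419, 0.425, -0.567, 0.567]
wrist_force: [-0.8, -0.3, 0.5]
finger_gap: 0.0
9.95 pos [0.5809 0.0826 0.1005] F [-0.8478 -0.3479  0.5284] gap 0.0 z az -16.65 q [-0.4361  0.6486  0.2949  2.0415 -0.3617  0.5079 -0.1688]
```

View pics/c6.png

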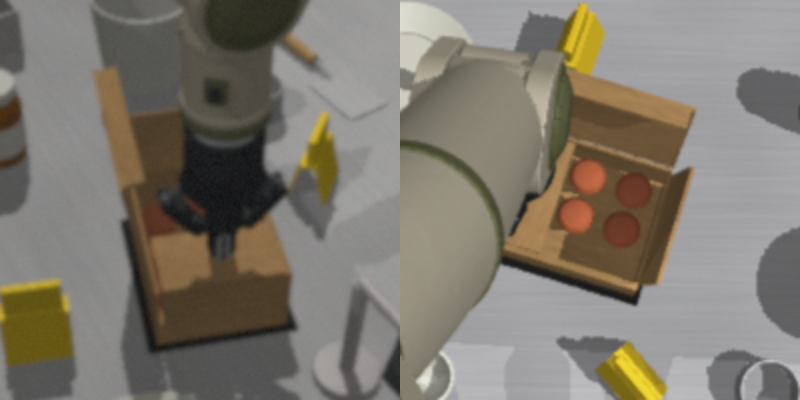

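The left flap is folded in nearly flat under the fingertip (scene crop 220,250). I press it the last 2 mm.

```bash
python3 -m crank '[0,0.002,0,0,0,0,1,0,0.004,0,0,0,0,1,0,0.004,0,0,0,0,1]'; python3 -m crank '[0,0.002,0,0,0,0,1,0,0.003,0,0,0,0,1,0,0.003,0,0,0,0,1]'
```

```text
time_s: 10.3
ee_pos: [0.5809, 0.0826, 0.0989]
orientation: [-0.419, 0.425, -0.567, 0.567]
wrist_force: [-0.2, -0.7, 0.5]
finger_gap: 0.0002
time_s: 10.55
ee_pos: [0.5809, 0.0825, 0.0981]
orientation: [0.42, -0.425, 0.567, -0.567]
wrist_force: [-0.8, -0.7, 5.5]
finger_gap: -0.0003
```

```bash
python3 - <<'E'
from h import *
row(cw(-.005,.056,.205),YAW);row(cw(-.005,-.155,.205),YAW);row(cw(-.005,-.155,.120),YAW)
E
```

```text
row [ 0.005 -0.295 -0.003] [0.009 0.001 0.012] len mm 118 rows 2.8 0.1
row [ 0.533 -0.291 -0.004] [0.009 0.001 0.012] len mm 243 rows 5.8 0.1
row [ 0.532 -0.079 -0.003] [0.009 0.001 0.012] len mm 215 rows 5.2 0.1
```

```bash
python3 -m crank '[0.005,-0.1,0,0,0,0,1,0.005,-0.2,0,0,0,0,1,0.01,-0.28,-0.003,0,0,0,1,0.1,-0.295,-0.004,0.009,0,0.012,1,0.2,-0.295,-0.004,0.009,0,0.012,1,0.3,-0.295,-0.004,0.009,0,0.012,1,0.4,-0.293,-0.004,0.009,0,0.012,1,0.5,-0.291,-0.004,0.009,0,0.012,1,0.533,-0.291,-0.004,0.009,0,0.012,1,0.533,-0.291,-0.004,0.009,0,0.012,1]'; python3 - <<'E'
from h import *
import cv2
o=st();row(cw(-.005,-.155,.120),YAW)
cv2.imwrite("pics/t7.png",imaging.grab_frame("top"));s=imaging.grab_frame("scene");cv2.imwrite("pics/s7.png",s)
a=s[150:350,220:420];b=cv2.imread("pics/t7.png")[140:340,220:420]
cv2.imwrite("pics/c7.png",np.hstack([cv2.resize(a,(400,400)),cv2.resize(b,(400,400))]))
E
```

```text
time_s: 11.38
ee_pos: [0.5175, -0.1248, 0.2159]
orientation: [-0.42, 0.421, -0.568, 0.569]
wrist_force: [1.2, 0.1, -0.1]
finger_gap: 0.0001
11.3833 pos [ 0.5175 -0.1248  0.2159] F [ 1.1722  0.061  -0.1422] gap 0.0001 z az -17.02 q [-0.1567  0.4274  0.3974  2.0845 -0.2574  0.6755  0.1137]
row [-0.011  0.212  0.001] [-0.001 -0.011  0.002] len mm 85 rows 2.0 0.0
```

View pics/c7.png

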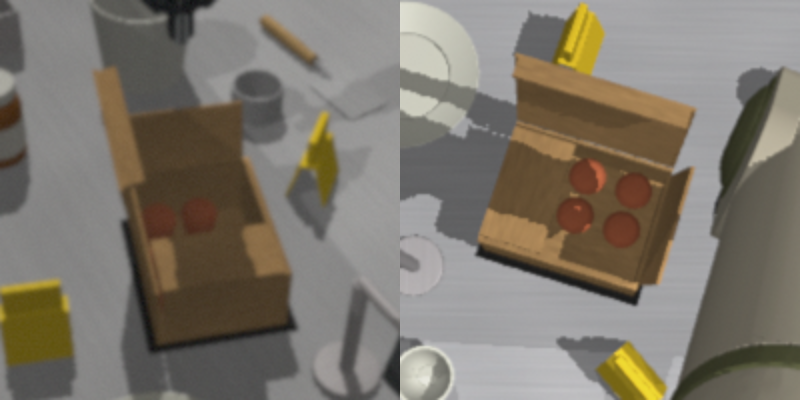

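The left flap lies flat and the right flap still leans out at top crop (675,225). I descend outside it.

```bash
python3 -m crank '[-0.005,0.08,0,0,0,0,1,-0.01,0.16,0,0,0,0,1,-0.011,0.212,0,0,0,0,1,-0.011,0.212,0,0,0,0,1]'; python3 - <<'E'
from h import *
o=st()
for a in (120,105,90,75,60,50,40,30,20,10,6):
    t=np.radians(a); print(a,end=' '); row(cw(-.005,-(.090-.045*np.cos(t)+.011),.087+.045*np.sin(t)),YAW)
row(cw(-.005,-.056,.0885),YAW)
E
```

```text
time_s: 11.82
ee_pos: [0.5191, -0.1136, 0.1271]
orientation: [0.422, -0.425, 0.568, -0.565]
wrist_force: [-0.2, -0.4, -0.1]
finger_gap: -0.0001
11.8167 pos [ 0.5191 -0.1136  0.1271] F [-0.1535 -0.4144 -0.1071] gap -0.0001 z az -16.46 q [-0.0992  0.5599  0.3011  2.1514 -0.3478  0.4818  0.1827]
120 row [-0.062 -0.025  0.005] [0.012 0.008 0.001] len mm 27 rows 0.6 0.1
105 row [-0.089 -0.036  0.005] [0.012 0.008 0.001] len mm 38 rows 0.9 0.1
90 row [-0.118 -0.04   0.005] [0.012 0.008 0.001] len mm 50 rows 1.2 0.1
75 row [-0.147 -0.036  0.006] [0.012 0.008 0.001] len mm 61 rows 1.5 0.1
60 row [-0.174 -0.025  0.006] [0.012 0.008 0.001] len mm 70 rows 1.7 0.1
50 row [-0.19  -0.013  0.006] [0.012 0.008 0.001] len mm 76 rows 1.8 0.1
40 row [-0.204  0.     0.006] [0.012 0.008 0.001] len mm 82 rows 2.0 0.1
30 row [-0.215  0.016  0.006] [0.012 0.008 0.001] len mm 86 rows 2.1 0.1
20 row [-0.224  0.034  0.006] [0.012 0.008 0.001] len mm 91 rows 2.2 0.1
10 row [-0.229  0.053  0.006] [0.012 0.008 0.001] len mm 94 rows 2.3 0.1
6 row [-0.23   0.061  0.007] [0.012 0.008 0.001] len mm 95 rows 2.3 0.1
row [-0.23   0.069  0.007] [0.012 0.008 0.001] len mm 96 rows 2.3 0.1
```

```bash
python3 -m crank '[-0.03,-0.012,0.005,0,0,0,1,-0.062,-0.025,0.005,0,0,0,1,-0.089,-0.036,0.005,0,0,0,1,-0.118,-0.04,0.005,0,0,0,1,-0.147,-0.036,0.006,0,0,0,1,-0.174,-0.025,0.006,0,0,0,1,-0.19,-0.013,0.006,0,0,0,1,-0.204,0,0.006,0,0,0,1,-0.215,0.016,0.006,0,0,0,1,-0.224,0.034,0.006,0,0,0,1]'; python3 - <<'E'
from h import *
o=st()
row(cw(-.005,-.056,.0885),YAW)
E
```

```text
time_s: 12.65
ee_pos: [0.5483, -0.0309, 0.1163]
orientation: [0.422, -0.422, 0.567, -0.567]
wrist_force: [-1.0, 0.7, 2.0]
finger_gap: -0.0005
12.65 pos [ 0.5483 -0.0309  0.1163] F [-1.0414  0.7433  1.9806] gap -0.0005 z az -16.66 q [-0.2583  0.5925  0.3092  2.1232 -0.378   0.4779  0.0492]
row [-0.012  0.042 -0.005] [0.001 0.001 0.001] len mm 18 rows 0.4 0.0
```

```bash
python3 -m crank '[-0.006,0.012,-0.004,0,0,0,1,-0.01,0.022,-0.004,0,0,0,1,-0.01,0.03,-0.004,0,0,0,1,-0.01,0.036,-0.004,0,0,0,1,-0.01,0.036,-0.004,0,0,0,1]';python3 -m crank '[0,0.004,0,0,0,0,1,0,0.006,0,0,0,0,1,0,0.006,0,0,0,0,1]'; python3 - <<'E'
from h import *
st()
E
```

```text
time_s: 13.07
ee_pos: [0.5475, -0.0274, 0.1022]
orientation: [0.422, -0.423, 0.567, -0.567]
wrist_force: [-0.2, 0.4, -0.4]
finger_gap: -0.0002
time_s: 13.32
ee_pos: [0.5477, -0.0272, 0.1003]
orientation: [-0.422, 0.422, -0.567, 0.567]
wrist_force: [-0.4, 0.3, -0.2]
finger_gap: 0.0002
13.3167 pos [ 0.5477 -0.0272  0.1003] F [-0.3567  0.2704 -0.1553] gap 0.0002 z az -16.67 q [-0.2501  0.6165  0.2883  2.1332 -0.394   0.4419  0.0559]
```

```bash
python3 -m crank '[0,0.002,0,0,0,0,1,0,0.005,0,0,0,0,1,0,0.005,0,0,0,0,1]';python3 -m crank '[0,0.002,0,0,0,0,1,0,0.002,0,0,0,0,1]'; python3 - <<'E'
from h import *
st();row(cw(-.01,-.03,.27),YAW)
E
```

```text
time_s: 13.57
ee_pos: [0.5479, -0.027, 0.0982]
orientation: [-0.422, 0.422, -0.567, 0.567]
wrist_force: [-0.2, -0.6, -0.1]
finger_gap: 0.0001
time_s: 13.73
ee_pos: [0.5479, -0.027, 0.098]
orientation: [-0.422, 0.422, -0.567, 0.567]
wrist_force: [-1.8, 0.8, 7.9]
finger_gap: -0.0002
13.7333 pos [ 0.5479 -0.027   0.098 ] F [-1.8075  0.7969  7.9211] gap -0.0002 z az -16.66 q [-0.2475  0.62    0.2845  2.1342 -0.3965  0.4365  0.0579]
row [-0.068 -0.458 -0.014] [-0.     0.001 -0.   ] len mm 185 rows 4.4 0.0
```

```bash
python3 -m crank '[0,-0.08,0,0,0,0,1,0,-0.18,0,0,0,0,1,-0.02,-0.28,0,0,0,0,1,-0.05,-0.38,-0.01,0,0,0,1,-0.068,-0.46,-0.014,0,0,0,1,-0.068,-0.46,-0.014,0,0,0,1]'; python3 - <<'E'
from h import *
import cv2
o=st();row(cw(.145,0,.275),YAW);row(cw(.145,0,.165),YAW)
cv2.imwrite("pics/w8.png",imaging.grab_frame("wrist"));
json.dump({k:list(np.ravel(v)) for k,v in o.items()},open("w8.json","w"))
for n,u,v in (("lidL",.07,.09),): pass
E
```

```text
time_s: 14.23
ee_pos: [0.553, 0.0019, 0.2875]
orientation: [-0.426, 0.42, -0.565, 0.568]
wrist_force: [1.6, 0.1, -0.4]
finger_gap: -0.0001
14.2333 pos [0.553  0.0019 0.2875] F [ 1.6496  0.091  -0.3883] gap -0.0001 z az -16.57 q [-0.4578  0.3629  0.4812  1.9721 -0.2233  0.8483 -0.1455]
row [-0.069  0.007  0.382] [-0.015  0.004 -0.008] len mm 155 rows 3.7 0.1
row [-0.067  0.282  0.38 ] [-0.015  0.004 -0.008] len mm 191 rows 4.6 0.1
```

View pics/w8.png

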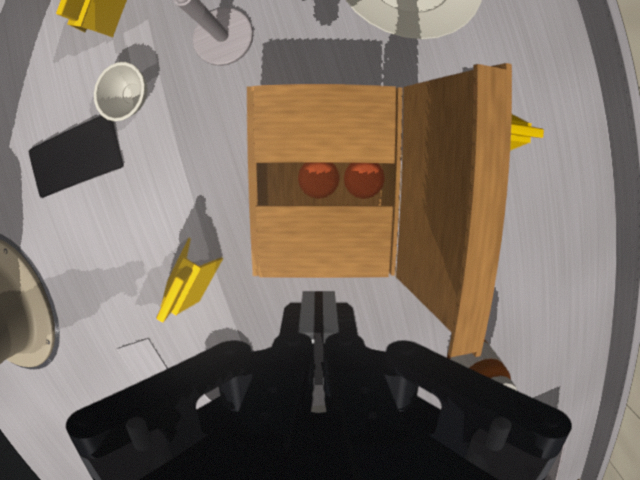

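Both flaps are flat (brown panels around rows 85–160 and 205–275). The lid leans back, with its outer edge at (511,66)–(482,355).

```bash
python3 - <<'E'
from h import *
o=json.load(open("w8.json"))
for u,v,z in ((511,66,.225),(511,66,.235),(482,355,.23),(396,86,.087),(393,277,.087),(249,87,.083),(252,277,.083)):
    p=onz("wrist",u,v,z,o);q=p[:2]-C;print(u,v,q@EX,q@EY)
E
```

```text
511 66 0.10188885185316622 0.0910672492024294
511 66 0.09621719058922523 0.08869123030133831
482 355 0.10086264622065343 -0.0885168672498672
396 86 0.06325337042893664 0.09141842889024686
393 277 0.06747651448224518 -0.08904722557768813
249 87 -0.06792979349493529 0.09022408588351588
252 277 -0.07071794316052257 -0.09039211858754975
```

```bash
python3 -m crank '[-0.02,0,0.1,0,0,0,1,-0.04,0,0.2,0,0,0,1,-0.069,0,0.3,-0.015,0.004,-0.008,1,-0.069,0.007,0.382,-0.015,0.004,-0.008,1,-0.069,0.007,0.382,-0.015,0.004,-0.008,1,-0.069,0.1,0.382,-0.015,0.004,-0.008,1,-0.069,0.2,0.382,-0.015,0.004,-0.008,1,-0.069,0.282,0.382,-0.015,0.004,-0.008,1,-0.069,0.282,0.382,-0.015,0.004,-0.008,1]'; python3 - <<'E'
from h import *
o=st()
for a in (105,95,85,75,65,55,45,35,25,15,8,3,0):
    t=np.radians(a); print(a,end=' '); row(cw(.070-.1*np.cos(t)+.0145,0,.091+.1*np.sin(t)),YAW)
E
```

```text
time_s: 15.03
ee_pos: [0.7003, -0.0167, 0.1611]
orientation: [0.415, -0.428, 0.571, -0.564]
wrist_force: [-0.9, 0.1, -0.3]
finger_gap: -0.0001
15.0333 pos [ 0.7003 -0.0167  0.1611] F [-0.8768  0.1483 -0.3002] gap -0.0001 z az -16.81 q [-0.3003  0.6937  0.3993  1.7292 -0.3466  0.8101 -0.0307]
105 row [-0.007 -0.093 -0.072] [ 0.036 -0.003  0.015] len mm 47 rows 1.1 0.2
95 row [-0.007 -0.099 -0.115] [ 0.036 -0.003  0.015] len mm 61 rows 1.5 0.2
85 row [-0.007 -0.099 -0.159] [ 0.036 -0.003  0.015] len mm 75 rows 1.8 0.2
75 row [-0.007 -0.09  -0.202] [ 0.036 -0.003  0.015] len mm 88 rows 2.1 0.2
65 row [-0.007 -0.074 -0.242] [ 0.036 -0.003  0.015] len mm 101 rows 2.4 0.2
55 row [-0.007 -0.052 -0.28 ] [ 0.036 -0.003  0.015] len mm 114 rows 2.7 0.2
45 row [-0.007 -0.023 -0.312] [ 0.036 -0.003  0.015] len mm 125 rows 3.0 0.2
35 row [-0.008  0.011 -0.34 ] [ 0.036 -0.003  0.015] len mm 136 rows 3.3 0.2
25 row [-0.008  0.049 -0.361] [ 0.036 -0.003  0.015] len mm 146 rows 3.5 0.2
15 row [-0.008  0.09  -0.375] [ 0.036 -0.003  0.015] len mm 154 rows 3.7 0.2
8 row [-0.008  0.12  -0.381] [ 0.036 -0.003  0.015] len mm 160 rows 3.8 0.2
3 row [-0.009  0.142 -0.382] [ 0.036 -0.003  0.015] len mm 163 rows 3.9 0.2
0 row [-0.009  0.155 -0.382] [ 0.036 -0.003  0.015] len mm 165 rows 4.0 0.2
```

```bash
python3 -m crank '[0,-0.04,-0.03,0.015,0,0.015,1,-0.007,-0.093,-0.072,0.036,0,0.015,1,-0.007,-0.096,-0.093,0.036,0,0.015,1,-0.007,-0.099,-0.115,0.036,0,0.015,1,-0.007,-0.1,-0.137,0.036,0,0.015,1,-0.007,-0.099,-0.159,0.036,0,0.015,1,-0.007,-0.095,-0.18,0.036,0,0.015,1,-0.007,-0.09,-0.202,0.036,0,0.015,1,-0.007,-0.083,-0.222,0.036,0,0.015,1,-0.007,-0.074,-0.242,0.036,0,0.015,1]'; python3 - <<'E'
from h import *
o=st()
for a in (60,55,50,45,40,35,30,25,20,15,12,9,6,3,0):
    t=np.radians(a); print(a,end=' '); row(cw(.070-.1*np.cos(t)+.0145,0,.091+.1*np.sin(t)),YAW)
E
```

```text
time_s: 15.87
ee_pos: [0.6121, 0.0141, 0.1986]
orientation: [-0.425, 0.419, -0.565, 0.57]
wrist_force: [-0.2, 0.5, 0.7]
finger_gap: -0.0002
15.8667 pos [0.6121 0.0141 0.1986] F [-0.2004  0.4933  0.7456] gap -0.0002 z az -16.78 q [-0.3998  0.542   0.4228  1.9341 -0.3261  0.7206 -0.0783]
60 row [ 0.002  0.025 -0.027] [-0.02  -0.003 -0.006] len mm 15 rows 0.4 0.1
55 row [ 0.002  0.036 -0.046] [-0.02  -0.003 -0.006] len mm 23 rows 0.6 0.1
50 row [ 0.002  0.049 -0.063] [-0.02  -0.003 -0.006] len mm 32 rows 0.8 0.1
45 row [ 0.003  0.064 -0.079] [-0.02  -0.003 -0.006] len mm 41 rows 1.0 0.1
40 row [ 0.003  0.08  -0.094] [-0.02  -0.003 -0.006] len mm 49 rows 1.2 0.1
35 row [ 0.003  0.097 -0.108] [-0.02  -0.003 -0.006] len mm 58 rows 1.4 0.1
30 row [ 0.003  0.115 -0.12 ] [-0.02  -0.003 -0.006] len mm 66 rows 1.6 0.1
25 row [ 0.003  0.134 -0.13 ] [-0.02  -0.003 -0.006] len mm 75 rows 1.8 0.1
20 row [ 0.003  0.155 -0.139] [-0.02  -0.003 -0.006] len mm 83 rows 2.0 0.1
15 row [ 0.003  0.175 -0.145] [-0.02  -0.003 -0.006] len mm 91 rows 2.2 0.1
12 row [ 0.003  0.188 -0.149] [-0.02  -0.003 -0.006] len mm 96 rows 2.3 0.1
9 row [ 0.003  0.201 -0.151] [-0.02  -0.003 -0.006] len mm 101 rows 2.4 0.1
6 row [ 0.003  0.214 -0.153] [-0.02  -0.003 -0.006] len mm 105 rows 2.5 0.1
3 row [ 0.003  0.227 -0.154] [-0.02  -0.003 -0.006] len mm 110 rows 2.6 0.1
0 row [ 0.003  0.24  -0.155] [-0.02  -0.003 -0.006] len mm 114 rows 2.7 0.1
```

```bash
python3 -m crank '[0.002,0.025,-0.027,0,0,0,1,0.002,0.036,-0.046,0,0,0,1,0.003,0.049,-0.063,0,0,0,1,0.003,0.064,-0.079,0,0,0,1,0.003,0.08,-0.094,0,0,0,1,0.003,0.097,-0.108,0,0,0,1,0.003,0.115,-0.12,0,0,0,1,0.003,0.134,-0.13,0,0,0,1,0.003,0.155,-0.139,0,0,0,1,0.003,0.155,-0.139,0,0,0,1]'; python3 - <<'E'
from h import *
o=st()
for a in (15,12,9,6,3,0):
    t=np.radians(a); print(a,end=' '); row(cw(.070-.1*np.cos(t)+.0145,0,.091+.1*np.sin(t)),YAW)
E
```

```text
time_s: 16.7
ee_pos: [0.5587, 0.0291, 0.1347]
orientation: [-0.424, 0.419, -0.566, 0.569]
wrist_force: [0.3, 0.6, -0.1]
finger_gap: -0.0
16.7 pos [0.5587 0.0291 0.1347] F [ 0.2918  0.6488 -0.0901] gap -0.0 z az -16.76 q [-0.3975  0.5748  0.3565  2.0969 -0.3877  0.5231 -0.0487]
15 row [-0.     0.017 -0.005] [-0.016 -0.002 -0.005] len mm 7 rows 0.2 0.1
12 row [-0.     0.03  -0.008] [-0.016 -0.002 -0.005] len mm 12 rows 0.3 0.1
9 row [-0.     0.042 -0.01 ] [-0.016 -0.002 -0.005] len mm 17 rows 0.4 0.1
6 row [-0.     0.055 -0.012] [-0.016 -0.002 -0.005] len mm 23 rows 0.5 0.1
3 row [-0.     0.068 -0.013] [-0.016 -0.002 -0.005] len mm 28 rows 0.7 0.1
0 row [-0.     0.082 -0.014] [-0.016 -0.002 -0.005] len mm 33 rows 0.8 0.1
```

```bash
python3 -m crank '[0,0.01,-0.003,0,0,0,1,0,0.02,-0.005,0,0,0,1,0,0.03,-0.008,0,0,0,1,0,0.04,-0.01,0,0,0,1,0,0.05,-0.011,0,0,0,1,0,0.06,-0.012,0,0,0,1,0,0.068,-0.013,0,0,0,1,0,0.074,-0.013,0,0,0,1,0,0.074,-0.013,0,0,0,1]'; python3 - <<'E'
from h import *
st()
E
```

```text
time_s: 17.45
ee_pos: [0.5553, 0.0303, 0.1063]
orientation: [-0.425, 0.419, -0.565, 0.57]
wrist_force: [-0.5, 0.8, -0.0]
finger_gap: 0.0001
17.45 pos [0.5553 0.0303 0.1063] F [-0.4764  0.7507 -0.0189] gap 0.0001 z az -16.78 q [-0.3724  0.6134  0.3164  2.1216 -0.4179  0.4539 -0.0258]
```

Tip is at 0.0953 and the target is 0.091, so I go down in small steps.

```bash
python3 -m crank '[0,0.003,0,0,0,0,1,0,0.006,0,0,0,0,1,0,0.008,0,0,0,0,1,0,0.008,0,0,0,0,1]';  python3 -m crank '[0,0.002,0,0,0,0,1,0,0.003,0,0,0,0,1,0,0.003,0,0,0,0,1]'
```

```text
time_s: 17.78
ee_pos: [0.5556, 0.0304, 0.1035]
orientation: [-0.425, 0.418, -0.565, 0.57]
wrist_force: [1.1, -0.2, -0.8]
finger_gap: -0.0001
time_s: 18.03
ee_pos: [0.5555, 0.0304, 0.1024]
orientation: [-0.425, 0.418, -0.565, 0.57]
wrist_force: [-0.7, 0.2, -0.4]
finger_gap: 0.0001
```

```bash
python3 -m crank '[0,0.002,0,0,0,0,1,0,0.002,0,0,0,0,1]';  python3 -m crank '[0,0.001,0,0,0,0,1,0,0.002,0,0,0,0,1,0,0.002,0,0,0,0,1]'
```

```text
time_s: 18.2
ee_pos: [0.5556, 0.0304, 0.1021]
orientation: [-0.425, 0.418, -0.565, 0.57]
wrist_force: [-0.6, -0.2, 6.4]
finger_gap: -0.0001
time_s: 18.45
ee_pos: [0.5556, 0.0304, 0.1018]
orientation: [-0.425, 0.418, -0.565, 0.57]
wrist_force: [-3.1, -0.4, 15.1]
finger_gap: 0.0003
```

Firm contact at tip height 0.091 means the lid is closed. I lift off, move aside and check.

```bash
python3 -m crank '[0,-0.05,0,0,0,0,1,0,-0.15,0,0,0,0,1,0,-0.25,0,0,0,0,1,0,-0.35,0,0,0,0,1,0.1,-0.42,0,0,0,0,1,0.2,-0.45,0,0,0,0,1,0.3,-0.45,0,0,0,0,1,0.4,-0.45,0,0,0,0,1,0.45,-0.45,0,0,0,0,1,0.45,-0.45,0,0,0,0,1]'; python3 - <<'E'
from h import *
import cv2
o=st()
s=imaging.grab_frame("scene");t=imaging.grab_frame("top")
cv2.imwrite("pics/s9.png",s);cv2.imwrite("pics/t9.png",t)
W=np.zeros((600,800,3),np.uint8);W[:300,:400]=cv2.resize(s,(400,300));W[:300,400:]=cv2.resize(t,(400,300))
W[300:,:400]=cv2.resize(s[200:350,260:460],(400,300));W[300:,400:]=cv2.resize(t[150:300,190:390],(400,300))
cv2.imwrite("pics/c9.png",W)
E
```

```text
time_s: 19.28
ee_pos: [0.4993, -0.1475, 0.281]
orientation: [-0.423, 0.416, -0.566, 0.572]
wrist_force: [-0.6, -0.4, 0.9]
finger_gap: -0.0001
19.2833 pos [ 0.4993 -0.1475  0.281 ] F [-0.6497 -0.3569  0.902 ] gap -0.0001 z az -17.21 q [-0.2216  0.332   0.5329  2.0501 -0.2348  0.8043  0.1491]
```

View pics/c9.png

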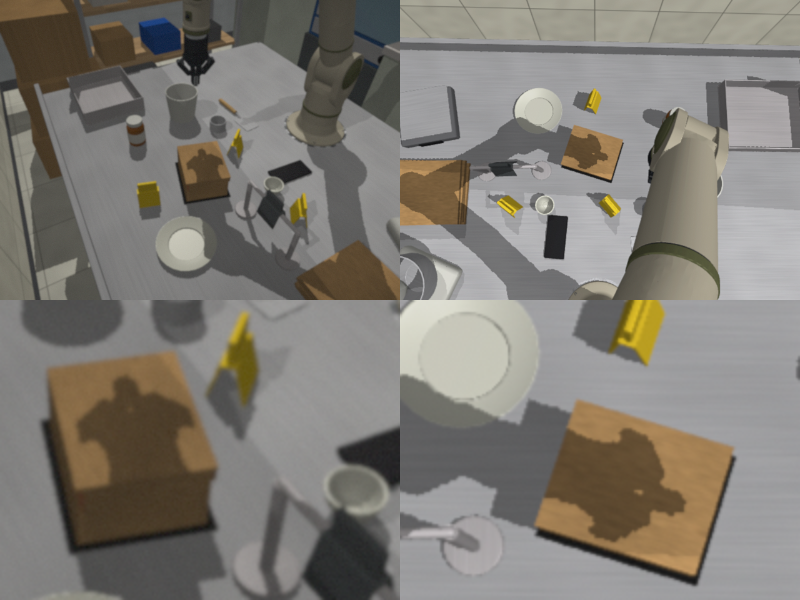

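The lid lies flat on the carton (scene 205,165), the marker hangs on the bar (scene 270,210), the bystanders have not moved, and the arm is clear.

```bash
python3 -c "
from station import r
print(r.hand_in())"
```

```text
the job is handed in; nothing more can be done
None
```

I hung the dark steel marker astride the rail bar and let go of it. Then I folded the left flap, the right flap and finally the lid with the closed fingertips. The job was handed in at about 19.4 s of the 64 s allowed.

**Flaps:** both pressed flat. The fingertips met them 87 mm above the table, the expected height, at about 6 N and 8 N.

**Lid:** closed. The fingertips met it at 90.9 mm, against 91 mm expected. The last reading there was 15 N.

**Pictures:** the last views show the lid flat, the marker hanging and the arm clear of everything. The tub, jar, plate, small bowl and cutter look unmoved, though I judged them by eye and did not measure them.

**Harder contact than planned:** while seating the marker on the bar I pressed about 40 N through the grip (38 N vertical) before backing off. This was the marker against the bar, not the arm or gripper body, and well under the 120 N wrist limit. No check failed or disagreed.

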